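# Power up the grinding bench

### The job

Power up the bench for grinding: on the power box press the blue rocker fully on first (the dust extractor), then the yellow rocker fully on (the grinder), and last press the green start button fully in for a moment on the start/stop station and let it spring out again. Press with the closed fingertips, gripping nothing: do not lift, tip or push the station about, leave the white rocker and the red stop button alone, and leave the tools and parts lying about where they are.

Things in the scene. Friction and masses are not known exactly. Their poses are not given: they have to be found in the camera images.
- power_box: grey power box fixed to the bench, 150 (x) by 270 (y) by 45 mm high; origin at the centre of its underside; its -x side faces the robot roughly. On top sit three white outlet modules side by side 62 mm apart at y = -95, -33 and +29 mm, each 138 by 58 by 6 mm, with one coloured rocker switch on its -x part and a round coloured-rimmed socket cover on its +x part; which colour is in which place varies. A black rubber strip lies beyond them at +y, where the bushing stands
- extractor_rocker (a joint): blue rocker switch (hinge): 0 = off, its near half sticks up; 0.32 rad = fully on, near half lies level and flush and the far half sticks up. Stays where it is left (friction about 0.08 N m, i.e. 3 to 5 N pressed down at the pad). 64 mm long along the power box's x, 34 mm wide; its pivot lies across its middle, parallel to the box's y, 59 mm above the bench. V-shaped: the two halves are flat, 0.32 rad apart. Switches the dust extractor's outlet
- extractor_pad (a point): point on the upper face of the near half (the box's -x side) of the blue rocker, 22 mm from its pivot towards the near end; moves with it: 66 mm above the bench when off, 59 mm when on. Axes: x and y as the power box's, pitched with the rocker
- grinder_rocker (a joint): yellow rocker switch (hinge): 0 = off, its near half sticks up; 0.32 rad = fully on, near half lies level and flush and the far half sticks up. Stays where it is left (friction about 0.08 N m, i.e. 3 to 5 N pressed down at the pad). 64 mm long along the power box's x, 34 mm wide; its pivot lies across its middle, parallel to the box's y, 59 mm above the bench. V-shaped: the two halves are flat, 0.32 rad apart. Switches the grinder's outlet
- grinder_pad (a point): point on the upper face of the near half (the box's -x side) of the yellow rocker, 22 mm from its pivot towards the near end; moves with it: 66 mm above the bench when off, 59 mm when on. Axes: x and y as the power box's, pitched with the rocker
- spare_rocker (a joint): white rocker switch (hinge): 0 = off, its near half sticks up; 0.32 rad = fully on, near half lies level and flush and the far half sticks up. Stays where it is left (friction about 0.08 N m, i.e. 3 to 5 N pressed down at the pad). 64 mm long along the power box's x, 34 mm wide; its pivot lies across its middle, parallel to the box's y, 59 mm above the bench. V-shaped: the two halves are flat, 0.32 rad apart. Spare outlet: stays off
- spare_pad (a point): point on the upper face of the near half (the box's -x side) of the white rocker, 22 mm from its pivot towards the near end; moves with it: 66 mm above the bench when off, 59 mm when on. Axes: x and y as the power box's, pitched with the rocker
- station: loose start/stop station, grey steel box 140 (x) by 80 (y) by 50 mm high, about 0.9 kg, standing on the bench to the left or right of the power box; origin at the centre of its underside. On its top two round buttons, each 30 mm across in a black collar 46 mm across and 12 mm high: green at x = -33 mm, red at x = +33 mm, y = 0
- start_button (a joint): green start button, a spring push button: 0 = out, 0.006 m = fully in, springs back; about 5 N holds it fully in, 1.5 N starts it moving
- start_button_top (a point): centre of the green button's upper face, 72 mm above the bench when out; moves with it; axes as the station's
- stop_button (a joint): red stop button, the same kind and values as the green one; not to be pressed
- stop_button_top (a point): centre of the red button's upper face, 72 mm above the bench when out
- parts_tray: bystander: loose empty orange tray 130 by 90 by 45 mm high, on the other side of the power box from the station; origin at the centre of its underside
- bushing: bystander: loose brass bushing 32 mm across, 30 mm high, standing on the power box's rubber strip; origin at the centre of its underside
- grease_jar: bystander: loose jar with red cap 60 mm across, 75 mm high; origin at the centre of its underside
- grinding_disc: bystander: loose dark disc 115 mm across, 6 mm thick, lying flat; origin at the centre of its underside
- hammer: bystander: hammer 260 mm long, 26 mm high, lying on the bench behind the power box; origin under the middle of its length, x axis towards the head
- spanner: bystander: spanner 180 mm long, 8 mm high, lying on the bench at the left; origin under its middle, x axis along it
- screwdriver: bystander: screwdriver 200 mm long, 26 mm high, lying on the bench at the right; origin under its middle, x axis towards the tip

How it is judged:
On the way, in this order (a step that is already met when the one before it is completed fails the run):
1. the blue extractor rocker is fully on (value of joint extractor_rocker above 0.27 rad), for 0.1 s.
2. then the yellow grinder rocker is fully on too (value of joint each of grinder_rocker, extractor_rocker above 0.27 rad), for 0.1 s.
3. then the green start button is pushed fully in (all of step 2 and value of joint start_button above 0.0045 m), for 0.1 s.
At the end, for the whole second after the job is handed in: Blue and yellow rockers on (above 0.27 of 0.32 rad), white rocker off (below 0.16 rad), both buttons out (below 1.5 mm), the station standing at rest within 25 mm of where it was, and every loose bystander within 25 mm of where it was (all of step 2 and value of joint spare_rocker below 0.16 rad and value of joint each of start_button, stop_button below 0.0015 m and distance of each of station, parts_tray, bushing, grease_jar, grinding_disc, hammer, spanner, screwdriver from where it was at the start of the episode below 0.025 m and angle between station's own z axis and vertical below 0.05 rad and linear speed of station below 0.02 m/s); the robot touches nothing.
It fails at once if the grinder's outlet is switched on while the extractor's is not on (value of joint grinder_rocker above 0.16 rad and value of joint extractor_rocker below 0.2 rad).
It fails at once if the start button is pushed in before both rockers are on (value of joint start_button above 0.003 m and value of joint any of extractor_rocker, grinder_rocker below 0.27 rad).
It fails at once if the white rocker is tipped or the red stop button is pushed in (value of joint spare_rocker above 0.16 rad or value of joint stop_button above 0.003 m).
It fails at once if the start/stop station is lifted (12 mm), tipped (0.15 rad) or shoved more than 25 mm (height (world z) of station above 0.012 m or angle between station's own z axis and vertical above 0.15 rad or distance of station from where it was at the start of the episode above 0.025 m).
It fails at once if a tool, part, tray or jar lying about is moved more than 25 mm (distance of any of parts_tray, bushing, grease_jar, grinding_disc, hammer, spanner, screwdriver from where it was at the start of the episode above 0.025 m).
It also fails if it takes over 48 s, if anything falls off the work surface, if the arm or the gripper's body presses on something with over 40 N, if the wrist force passes 120 N, or if a joint passes its speed limit or range.

### The arm

A 6-joint arm with a two-finger parallel gripper is mounted at the origin on the work surface. World frame = base frame: x ahead of the robot, y to its left, z up, the work surface at z = 0. Lengths are in m, angles in rad, forces in N, time in s.
With the tool pointing down it reaches from about 0.325 to 0.9 m from the base axis. Payload 6.1 kg.
Tool frame: the origin (TCP) lies between the finger pads; the fingertips stand 25 mm ahead of it and the grasp point (between the pads) lies 6 mm ahead of it; z points along the fingers, y is the line along which they close (so a half turn about z gives the same grasp; the last joint's range is limited). The gripper opens to 85 mm and grips with 20 to 120 N. Pads are 22 mm wide; open, the fingers measure 114 mm over their backs; the gripper's body (76 mm by 85 mm) begins 54 mm behind the grasp point. The pads swing forward as they close: fully open they stand 13 mm farther back than shut.
Start: joints at [1.134, 0.22, 1.526, -0, 1.395, -0.126], TCP at [0.191, 0.595, 0.221] pointing down, gripper open.
Joint ranges: [-2.98, 2.98], [-0.91, 2.08], [0.09, 2.57], [-1.24, 4.39], [0.2, 2.65], [-2.68, 2.68]. Speed limits (rad/s): [2.57, 2.57, 3.01, 3.14, 3.14, 3.14].

### API

Orientations are given as a rotation vector (axis times angle).
In Python, from rig import arm gives the robot as it stands. The module is installed in compiled form; this text tells all that it offers.
- The arm moves only by the shell command python3 -m jog 'ROWS'. ROWS is JSON, a list that holds one entry, the list of rows, each a list of 7 numbers: the turn, a rotation vector about the tool's x, y, z in rad, then the shift along the tool's x, y, z in mm, then the finger opening in mm, from 0 to 85.4. A call has 1 to 20 rows; each row is the pose to reach, as a shift and turn from the pose commanded when the call began, along the tool's axes at that moment; what a row does not reach only later rows make up. A row lasts 1/8 s, in which the tool goes at most 62.5 mm and 10.7 degrees, less where a joint would pass 70% of its speed; a pose out of reach is approached as far as the arm can. A call with a gripper value outside its range is refused whole. The fingers move at their own pace and stop on an object; the grip force is fixed at half the most. Time passes only in rows, so rows that repeat a pose let the fingers close. It gives the time, the measured TCP pose, the force, the opening and the grip force at its end, in the units of the state.
- arm.state(): the state, without advancing time (a new reading comes with each control period).
- arm.get_image(name): name is "scene" or "top"; returns the picture (400x640x3 uint8, red, green, blue); there is no depth.
- arm.camera_params(name): a dict with "fovy" (degrees; the focal length in pixels is half the picture's height over the tangent of half this angle, whatever the lens; pixels are square), "cx", "cy" (the principal point, pixels), "world_to_cam" (4x4, takes a point from world to camera coordinates). Camera axes: x right, y up, looking along -z (the intrinsics and any distortion apply to the point x, -y, -z); pixel columns grow to the right and rows downward; lengths in m; the calibration is good to about 2 mm. A picture is of the moment at which its call begins. camera_params takes no time and is no camera call.
- arm.finish_job(): hands the job in; it is judged then, once.
The state is a dict: "t": time; "joint_positions": joint angles; "joint_velocities": joint speeds; "joint_efforts": joint torques, N m; "position": TCP position; "ee_rot": TCP orientation; "ft_force": force on the tool from outside, world axes, zero at the start; "torque": the same for the moment, N m; "width": opening from 0.0 (shut) to 1.0 (fully open); "grasp_force": force on a finger pad.
Only numpy, scipy, OpenCV 4.12 (cv2) and the standard library are available. Lean on these libraries where they do the work, as an engineer would, in place of code of your own. Each camera call takes 0.05 s, during which the arm holds its last target. There are 200 camera calls.

## Working session

There is one attempt and no reset: what is moved stays moved. The work goes in short steps, Python scripts to look and compute and a shell command to move; the robot and the scene stay as the last step left them, time stands still between calls to the robot, and variables do not carry over. Pictures are saved under pics/ and viewed, at most 10 in all, crops included, and the job is handed in when it is done.

```bash
mkdir -p pics
python3 - <<'E'
from rig import arm
import cv2,numpy as np
for n in("scene","top"):
    cv2.imwrite(f"pics/{n}0.png",arm.get_image(n)[:,:,::-1]); p=arm.camera_params(n); print(n,p)
s=arm.state();print(s["t"],s["position"],s["ee_rot"],s["ft_force"])
E
```

```text
scene {'fovy': 43.670522723870434, 'cx': 320.57239741584266, 'cy': 202.83555048854998, 'world_to_cam': array([[ 0.3101642 ,  0.95055983, -0.01530295, -0.16057519],
       [-0.75470702,  0.25598286,  0.60406133,  0.40787391],
       [ 0.57811372, -0.17580896,  0.7967909 , -1.79248241],
       [ 0.        ,  0.        ,  0.        ,  1.        ]])}
top {'fovy': 54.31192587521377, 'cx': 312.38922415729604, 'cy': 198.83541234901918, 'world_to_cam': array([[ 0.01091134, -0.99991357,  0.00733449, -0.02095447],
       [ 0.9851223 ,  0.01200743,  0.17143475, -0.59033117],
       [-0.17150801,  0.00535479,  0.98516817, -1.34539541],
       [ 0.        ,  0.        ,  0.        ,  1.        ]])}
0.1 [0.19089745 0.59453913 0.22022171] [-4.86264340e-01 -3.10322575e+00  2.62402058e-03] [-0.2812566  -0.46605112 -0.48629385]
```

View pics/top0.png

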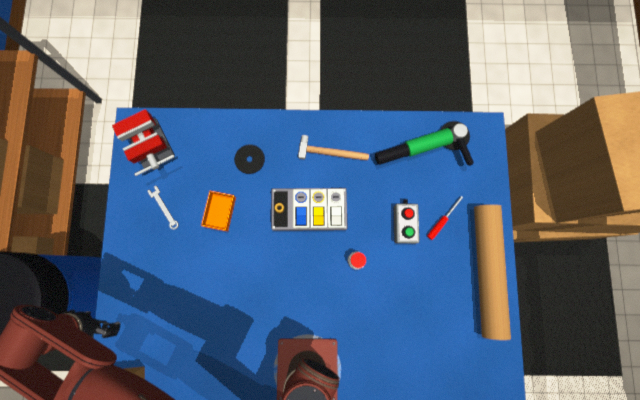

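View pics/scene0.png

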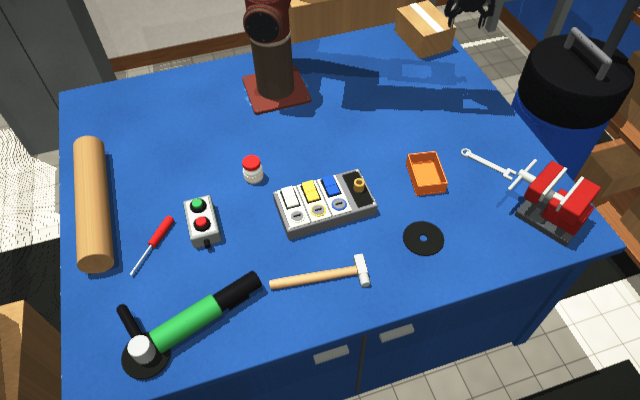

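The top view shows the blue rocker near (301,216), yellow (319,216), white (336,215), green button (410,232) and red (408,213). The scene view shows them at about (333,187), (311,190), (290,198), (197,203) and (202,223). Next I'll take mask centroids and triangulate.

```bash
cat > h.py <<'E'
import cv2,numpy as np
from rig import arm
def ray(n,uv):
    p=arm.camera_params(n);f=200/np.tan(np.radians(p["fovy"]/2));M=p["world_to_cam"]
    d=M[:3,:3].T@np.array([(uv[0]-p["cx"])/f,-(uv[1]-p["cy"])/f,-1]);return -M[:3,:3].T@M[:3,3],d/np.linalg.norm(d)
def onplane(n,uv,z):
    o,d=ray(n,uv);return o+d*(z-o[2])/d[2]
def tri(a,b):
    (o1,d1),(o2,d2)=ray("scene",a),ray("top",b)
    t=np.linalg.lstsq(np.c_[d1,-d2],o2-o1,rcond=None)[0]
    p,q=o1+t[0]*d1,o2+t[1]*d2;return (p+q)/2,np.linalg.norm(p-q)
def cen(img,c,uv,r):
    h=cv2.cvtColor(img,cv2.COLOR_RGB2HSV).astype(int);H,S,V=h[...,0],h[...,1],h[...,2]
    m={"blue":(H>100)&(H<130)&(S>150),"yellow":(H>20)&(H<35)&(S>150)&(V>100),"green":(H>50)&(H<85)&(S>100),"red":((H<8)|(H>172))&(S>150)}[c]&(V>60)
    n,l,st,ce=cv2.connectedComponentsWithStats(m.astype(np.uint8))
    k=min((i for i in range(1,n) if 20<st[i,4]<900),key=lambda i:np.hypot(*(ce[i]-uv)))
    return ce[k],st[k]
E
python3 - <<'E'
from h import *
S=cv2.imread("pics/scene0.png")[:,:,::-1].copy();T=cv2.imread("pics/top0.png")[:,:,::-1].copy()
for c,a,b,z in[("blue",(333,187),(301,216),.062),("yellow",(311,190),(319,216),.062),("green",(197,203),(410,232),.072),("red",(202,223),(408,213),.072)]:
    x,sa=cen(S,c,a,0);y,sb=cen(T,c,b,0)
    p,e=tri(x,y);print(c,x.round(1),sa,y.round(1),sb,"tri",p.round(4),round(e,4),onplane("scene",x,z).round(4),onplane("top",y,z).round(4))
o=[np.hstack([S[120:270,150:400]]),T[180:260,260:430]]
cv2.imwrite("pics/c1.png",cv2.cvtColor(cv2.resize(o[0],None,fx=3,fy=3),cv2.COLOR_RGB2BGR))
cv2.imwrite("pics/c2.png",cv2.cvtColor(cv2.resize(o[1],None,fx=4,fy=4),cv2.COLOR_RGB2BGR))
s=arm.state();print(cv2.Rodrigues(s["ee_rot"])[0].round(4))
E
```

```text
blue [339.7 206.7] [332 202  15   8  22] [300.6 215.5] [296 207  10  18 178] tri [ 0.544   0.0401 -0.0332] 0.0224 [0.6131 0.0261 0.062 ] [0.5285 0.027  0.062 ]
yellow [312.8 199.3] [307 197  13   5  23] [318.4 215.6] [314 207  10  18 178] tri [ 0.5349 -0.0332  0.024 ] 0.0077 [ 0.564  -0.0373  0.062 ] [ 0.5289 -0.0361  0.062 ]
green [196.8 203.1] [192 198  11  11  89] [408.9 231.5] [405 227   9  10  74] tri [ 0.4761 -0.3518  0.0677] 0.0016 [ 0.48   -0.3507  0.072 ] [ 0.4756 -0.3515  0.072 ]
red [200.8 221.5] [195 217  12  10  93] [408.3 212.8] [404 209  10   9  68] tri [ 0.542  -0.3519  0.0666] 0.0013 [ 0.5463 -0.3509  0.072 ] [ 0.5411 -0.3512  0.072 ]
[[-9.521e-01  3.059e-01 -8.000e-04]
 [ 3.059e-01  9.521e-01 -1.600e-03]
 [ 2.000e-04 -1.700e-03 -1.000e+00]]
```

View pics/c1.png

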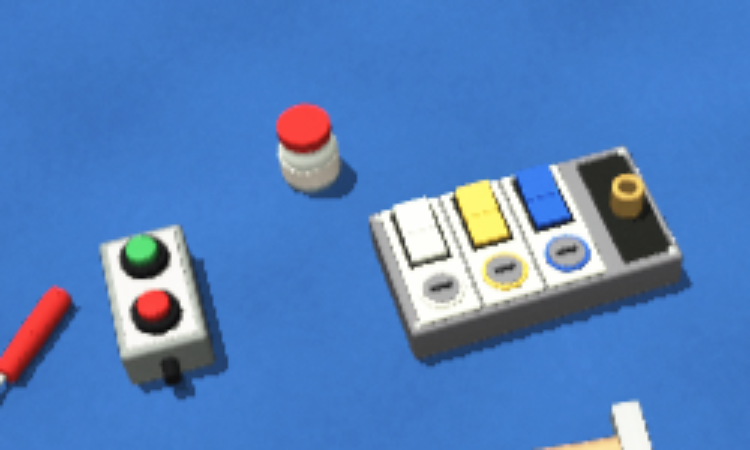

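View pics/c2.png

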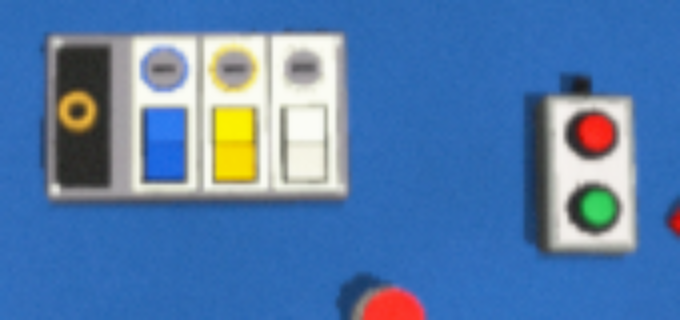

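Both crops show blue and yellow off (near half up), with blue on the left, yellow in the middle and white nearest the station. The box is aligned with the world axes. The scene masks for the rockers picked up the socket rims, so I use the top view for those: pads are blue (0.507, 0.027) and yellow (0.507, -0.036). Green is about (0.477, -0.351). I'll close the fingers and travel to above blue.

```bash
python3 -m jog '[[[0,0,-0.311,-474,-444,0,0],[0,0,-0.311,-474,-444,0,0],[0,0,-0.311,-474,-444,0,0],[0,0,-0.311,-474,-444,0,0],[0,0,-0.311,-474,-444,0,0],[0,0,-0.311,-474,-444,0,0],[0,0,-0.311,-474,-444,0,0],[0,0,-0.311,-474,-444,0,0],[0,0,-0.311,-474,-444,0,0],[0,0,-0.311,-474,-444,0,0],[0,0,-0.311,-474,-444,0,0],[0,0,-0.311,-474,-444,0,0],[0,0,-0.311,-474,-444,0,0],[0,0,-0.311,-474,-444,0,0],[0,0,-0.311,-474,-444,0,0],[0,0,-0.311,-474,-444,0,0]]]'
```

```text
t: 2.1
position: [0.5065, 0.028, 0.2213]
ee_rot: [-0.002, 3.141, 0.0]
ft_force: [0.2, 0.4, -0.6]
width: 0.002
grasp_force: 0.0
```

```bash
python3 -m jog '[[[0,0,0,0,-1,60,0],[0,0,0,0,-1,100,0],[0,0,0,0,-1,119,0],[0,0,0,0,-1,119,0],[0,0,0,0,-1,119,0]]]'
python3 - <<'E'
from h import *
a=arm.get_image("scene")[130:250,230:390];b=arm.get_image("top")[170:250,260:366]
o=np.hstack([cv2.resize(a,(533,400)),cv2.resize(b,(267,200)).repeat(2,0)[:400]]) if 0 else np.vstack([cv2.resize(a,(400,300),interpolation=2),cv2.resize(b,(400,300),interpolation=2)])
cv2.imwrite("pics/d1.png",o[:,:,::-1])
E
```

```text
t: 2.72
position: [0.5075, 0.0264, 0.1034]
ee_rot: [-0.001, 3.14, -0.0]
ft_force: [-0.3, -0.3, 0.5]
width: 0.001
grasp_force: 0.0
```

View pics/d1.png

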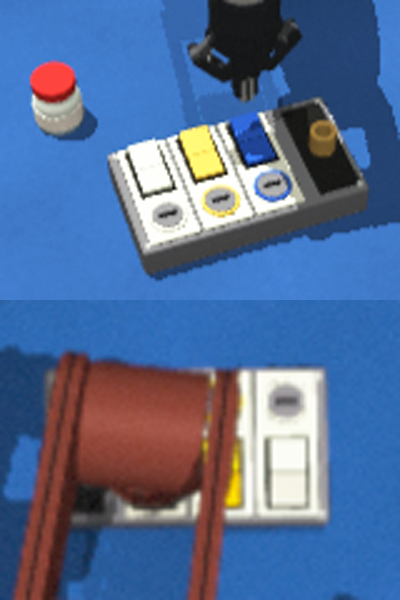

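The fingertip (crop about 245,98) hangs just above the near half of the blue rocker, laterally centred. Pressing gently.

```bash
python3 -m jog '[[[0,0,0,-2,0,6,0],[0,0,0,-2,0,10,0],[0,0,0,-2,0,13,0],[0,0,0,-2,0,16,0],[0,0,0,-2,0,18,0],[0,0,0,-2,0,19,0],[0,0,0,-2,0,19,0]]]'
```

```text
t: 3.7
position: [0.5086, 0.0264, 0.0832]
ee_rot: [0.0, -3.142, -0.0]
ft_force: [-0.2, -0.5, 0.8]
width: -0.004
grasp_force: 0.0
```

```bash
python3 - <<'E'
from h import *
a=arm.get_image("scene")[140:230,260:380]
cv2.imwrite("pics/d2.png",cv2.resize(a,(800,600),interpolation=2)[:,:,::-1])
E
python3 -m jog '[[[0,0,0,0,0,1,0],[0,0,0,0,0,1.5,0],[0,0,0,0,0,1.5,0]]]'
```

```text
t: 4.12
position: [0.5086, 0.0264, 0.0817]
ee_rot: [0.0, -3.142, -0.0]
ft_force: [-0.1, -0.7, 0.4]
width: 0.002
grasp_force: 0.0
```

View pics/d2.png

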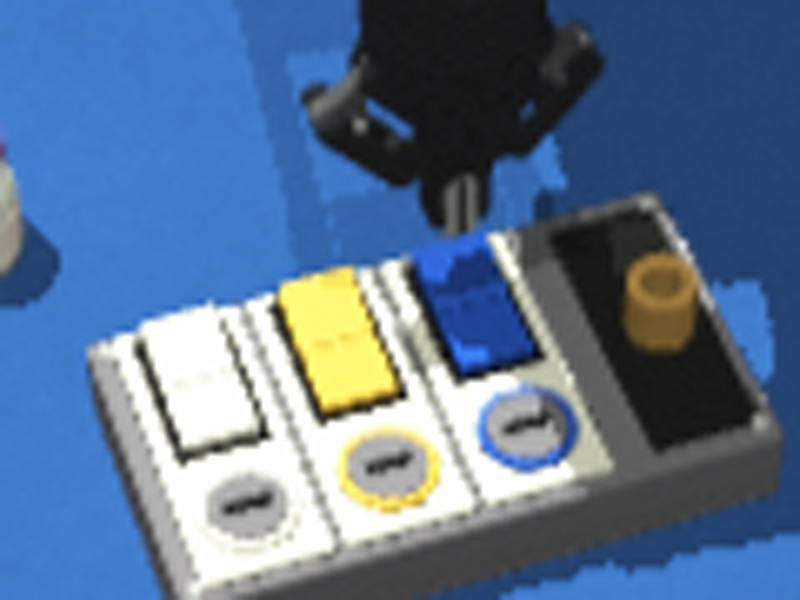

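The tip is not on the rocker. It sits just short of the near edge (tip ends at crop 455,235, hidden behind the edge). I'll raise it and recheck the rocker's x against the scene camera.

```bash
python3 - <<'E'
from h import *
f=lambda u,v:(260+u*.15,140+v*.15)
for n,u,v,z in[("nearL",410,262,.069),("nearR",487,235,.069),("farL",465,375,.055),("farR",540,350,.055),("boxnearL",92,350,.045),("boxnearR",650,200,.045)]: print(n,onplane("scene",f(u,v),z).round(4))
g=lambda u,v:(260+u/4,180+v/4)
for n,u,v,z in[("near",165,181,.069),("far",165,106,.055),("boxnear",200,198,.045),("boxfar",200,35,.045),("ynear",236,181,.069)]: print("top",n,onplane("top",g(u,v),z).round(4))
def proj(n,P):
    p=arm.camera_params(n);k=200/np.tan(np.radians(p["fovy"]/2));c=p["world_to_cam"]@np.r_[P,1];return p["cx"]-k*c[0]/c[2],p["cy"]+k*c[1]/c[2]
x,y=proj("scene",[.5086,.0264,.0582]);print("tip in crop",(x-260)/.15,(y-140)/.15)
E
python3 -m jog '[[[0,0,0,0,0,-20,0],[0,0,0,0,0,-28,0],[0,0,0,0,0,-28,0]]]'
```

```text
nearL [0.5078 0.0072 0.069 ]
nearR [0.5041 0.0438 0.069 ]
farL [0.5641 0.0133 0.055 ]
farR [0.5615 0.0483 0.055 ]
boxnearL [ 0.4914 -0.1335  0.045 ]
boxnearR [0.489  0.1266 0.045 ]
top near [0.4933 0.0238 0.069 ]
top far [0.5617 0.0252 0.055 ]
top boxnear [ 0.481  -0.0069  0.045 ]
top boxfar [ 0.6285 -0.0051  0.045 ]
top ynear [ 0.494  -0.0382  0.069 ]
tip in crop 452.6514167840268 268.2654228370592
t: 4.5
position: [0.5093, 0.0263, 0.1104]
ee_rot: [-0.0, 3.14, -0.0]
ft_force: [0.5, 0.6, -1.1]
width: -0.001
grasp_force: 0.0
```

Run:
```python
from h import *
a=arm.get_image("scene")[140:230,260:380]
cv2.imwrite("pics/d3.png",cv2.resize(a,(800,600),interpolation=2)[:,:,::-1])
```

```text
(no output)
```

View pics/d3.png

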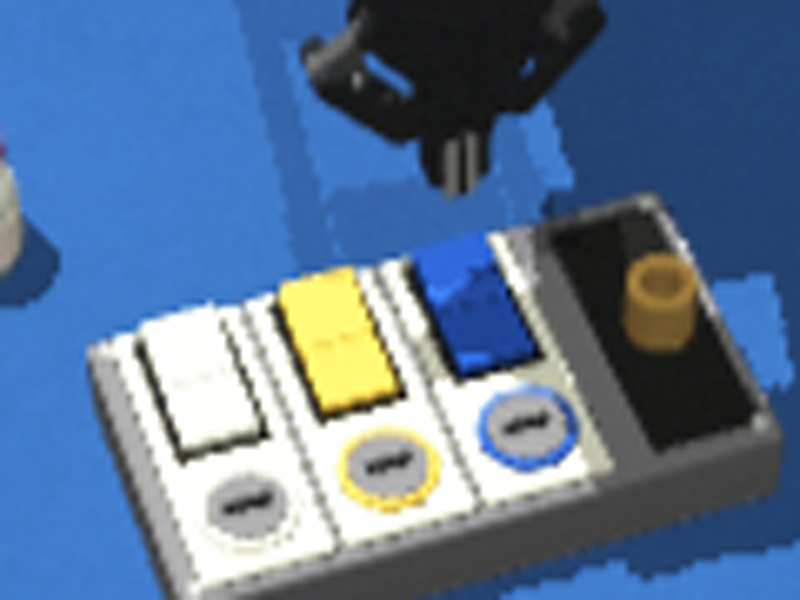

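The raised view shows blue still off. The tip bottom (460,195) sits about 35 crop px higher than predicted with the fingertip 25 mm ahead. So the tip never reached the rocker and is really higher than I assumed. I'll go lower in small steps, watching the force.

```bash
python3 -m jog '[[[0,0,0,-3,0,15,0],[0,0,0,-3,0,25,0],[0,0,0,-3,0,29,0],[0,0,0,-3,0,31,0],[0,0,0,-3,0,31,0]]]';python3 -m jog '[[[0,0,0,0,0,1,0],[0,0,0,0,0,2,0],[0,0,0,0,0,2,0]]]';python3 -m jog '[[[0,0,0,0,0,1,0],[0,0,0,0,0,2,0],[0,0,0,0,0,2,0]]]'
```

```text
t: 5.18
position: [0.5117, 0.0264, 0.0786]
ee_rot: [0.0, -3.141, -0.0]
ft_force: [0.8, 1.2, 0.1]
width: 0.0
grasp_force: 0.0
t: 5.55
position: [0.5117, 0.0264, 0.0768]
ee_rot: [-0.0, 3.141, -0.0]
ft_force: [-1.2, -0.6, 0.4]
width: -0.001
grasp_force: 0.0
t: 5.92
position: [0.5115, 0.0264, 0.0746]
ee_rot: [0.0, -3.141, -0.0]
ft_force: [0.4, 0.4, 0.3]
width: -0.0
grasp_force: 0.0
```

Run:
```python
from h import *
a=arm.get_image("scene")[140:200,290:370]
cv2.imwrite("pics/d4.png",cv2.resize(a,(800,600),interpolation=2)[:,:,::-1])
s=arm.state();print(s["joint_positions"],s["position"])
```

```text
[-1.02561165e-01  1.12024922e-01  1.94332504e+00 -7.54846361e-06
  1.08640198e+00 -1.67353920e+00] [0.51158703 0.02635919 0.07462612]
```

View pics/d4.png

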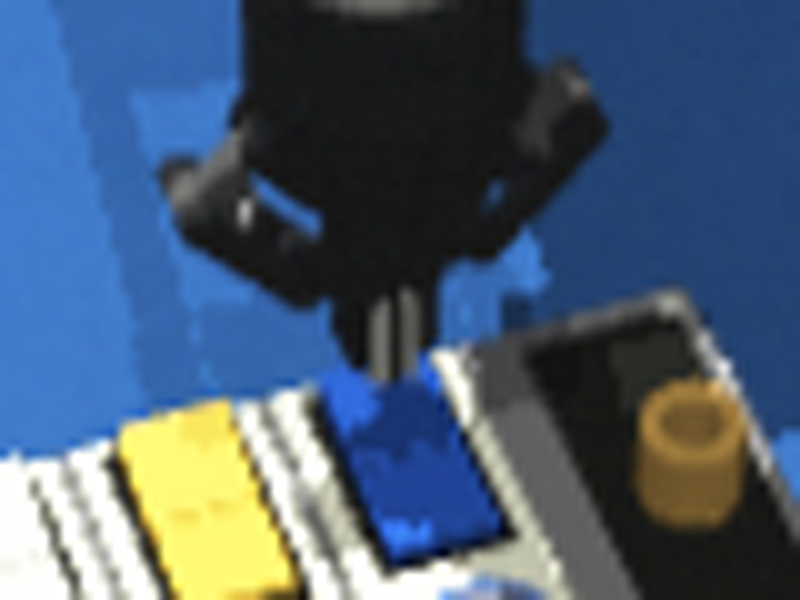

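The tip now sits in front of the rocker's near edge (395,380), so it covers only the first few mm of the near half. I'll shift 8 mm further out and keep lowering.

```bash
python3 -m jog '[[[0,0,0,-4,0,-2,0],[0,0,0,-8,0,-2,0],[0,0,0,-8,0,0,0],[0,0,0,-8,0,0,0]]]';python3 -m jog '[[[0,0,0,0,0,1,0],[0,0,0,0,0,2,0],[0,0,0,0,0,2,0]]]';python3 -m jog '[[[0,0,0,0,0,1,0],[0,0,0,0,0,2,0],[0,0,0,0,0,2,0]]]'
```

```text
t: 6.48
position: [0.5194, 0.0264, 0.0743]
ee_rot: [0.0, -3.141, -0.0]
ft_force: [0.6, 0.2, 0.6]
width: -0.001
grasp_force: 0.0
t: 6.85
position: [0.5195, 0.0264, 0.0726]
ee_rot: [0.0, -3.141, -0.0]
ft_force: [0.1, -0.3, 0.2]
width: 0.004
grasp_force: 0.0
t: 7.22
position: [0.5195, 0.0264, 0.0706]
ee_rot: [0.0, -3.141, -0.0]
ft_force: [0.2, 0.2, 0.4]
width: 0.002
grasp_force: 0.0
```

```bash
for i in 1 2; do python3 -m jog '[[[0,0,0,0,0,1,0],[0,0,0,0,0,2,0],[0,0,0,0,0,2,0]]]' | grep -E 'posi|force'; done
python3 - <<'E'
from h import *
a=arm.get_image("scene")[140:200,290:370]
cv2.imwrite("pics/d5.png",cv2.resize(a,(800,600),interpolation=2)[:,:,::-1])
E
```

```text
position: [0.5195, 0.0264, 0.0686]
ft_force: [-0.3, -0.1, 1.5]
grasp_force: 0.0
position: [0.5195, 0.0264, 0.0666]
ft_force: [0.5, 0.1, -0.4]
grasp_force: 0.0
```

View pics/d5.png

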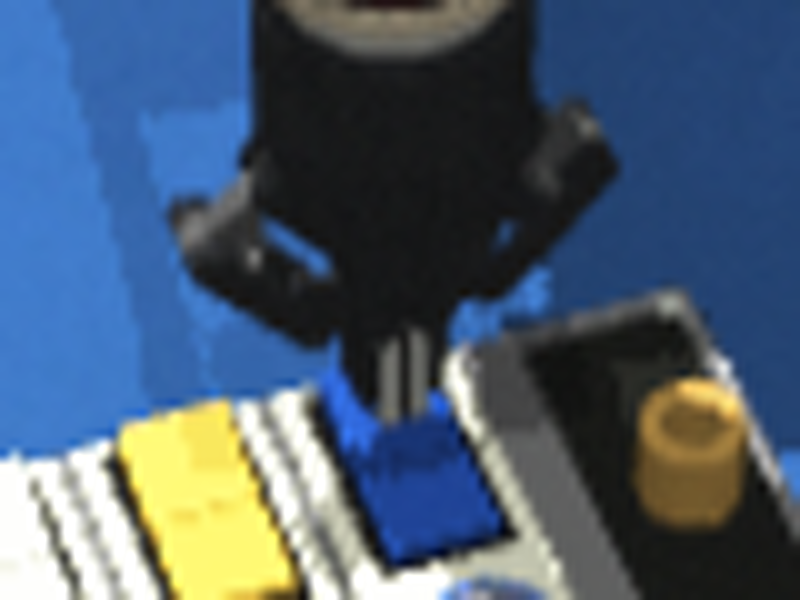

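The tip (405,420) is now in front of the middle of the near half but still not touching, so the tip is well above where the spec predicts. I'll keep lowering until there is force.

```bash
python3 - <<'E'
from h import *
for z in(.06,.065,.07,.08):print(onplane("scene",(290+40.5,140+42),z).round(4))
E
for i in 1 2 3; do python3 -m jog '[[[0,0,0,0,0,1,0],[0,0,0,0,0,2,0],[0,0,0,0,0,2,0]]]' | grep -E 'posi|ft_'; done
```

```text
[0.5188 0.031  0.06  ]
[0.5227 0.0296 0.065 ]
[0.5266 0.0283 0.07  ]
[0.5344 0.0256 0.08  ]
position: [0.5195, 0.0264, 0.0646]
ft_force: [1.0, 0.0, -0.6]
position: [0.5195, 0.0264, 0.0626]
ft_force: [-0.3, -0.3, -0.0]
position: [0.5195, 0.0264, 0.0606]
ft_force: [0.5, 0.4, -0.5]
```

```bash
cat > chk.py <<'E'
from h import *
import sys
a=arm.get_image("scene");np.save("pics/last.npy",a)
h=cv2.cvtColor(cv2.resize(a[140:200,290:370],(800,600),interpolation=2),cv2.COLOR_RGB2HSV).astype(int)
def col(x):
    m=(h[:,x,0]>100)&(h[:,x,0]<130)&(h[:,x,1]>140)&(h[:,x,2]>60);r=np.where(m[480:600])[0];return r.max()+480 if len(r) else None
dark=lambda x:np.where((h[250:520,x,1]<90)&(h[250:520,x,2]>60))[0]
print("blue far edge rows",[col(x) for x in(410,430,450,470,490)],"tip bottom",[ (250+dark(x).max()) if len(dark(x)) else None for x in(395,405,415)])
s=arm.state();print(s["position"].round(4),s["ft_force"].round(1),s["joint_efforts"].round(2),s["joint_positions"].round(4))
E
python3 chk.py
for i in 1 2; do python3 -m jog '[[[0,0,0,0,0,1,0],[0,0,0,0,0,2,0],[0,0,0,0,0,2,0]]]' >/dev/null; python3 chk.py; done
```

```text
blue far edge rows [np.int64(558), np.int64(556), np.int64(548), np.int64(542), np.int64(537)] tip bottom [np.int64(434), None, np.int64(426)]
[0.5196 0.0264 0.0606] [ 0.8 -0.7 -0.8] [ -0.   -40.6  -33.21  -0.    -0.     0.  ] [-0.101   0.1514  1.9299 -0.      1.0604 -1.6719]
blue far edge rows [np.int64(558), np.int64(556), np.int64(548), np.int64(542), np.int64(537)] tip bottom [np.int64(436), None, np.int64(434)]
[0.5196 0.0263 0.0586] [0.7 0.2 0.4] [ -0.   -40.66 -33.12  -0.    -0.    -0.  ] [-1.0100e-01  1.5450e-01  1.9309e+00 -1.0000e-04  1.0564e+00 -1.6719e+00]
blue far edge rows [np.int64(558), np.int64(556), np.int64(548), np.int64(542), np.int64(537)] tip bottom [np.int64(442), None, np.int64(435)]
[0.5196 0.0264 0.0566] [ 0.3 -0.5 -0.7] [ -0.   -40.72 -33.03  -0.    -0.    -0.  ] [-0.101   0.1576  1.9317  0.      1.0524 -1.6719]
```

```bash
python3 -m jog '[[[0,0,0,5,0,0,0],[0,0,0,5,0,1,0],[0,0,0,5,0,2,0],[0,0,0,5,0,2,0]]]' >/dev/null; python3 chk.py
for i in 1 2; do python3 -m jog '[[[0,0,0,0,0,1,0],[0,0,0,0,0,2,0],[0,0,0,0,0,2,0]]]' >/dev/null; python3 chk.py; done
```

```text
blue far edge rows [np.int64(557), np.int64(555), np.int64(548), np.int64(542), np.int64(539)] tip bottom [np.int64(429), np.int64(429), np.int64(426)]
[0.5148 0.0264 0.0548] [-0.8  0.5  1.5] [-2.000e-02 -3.986e+01 -3.274e+01  0.000e+00 -1.300e-01 -0.000e+00] [-0.1019  0.1494  1.9451 -0.      1.0468 -1.6729]
blue far edge rows [np.int64(560), np.int64(556), np.int64(551), np.int64(546), np.int64(540)] tip bottom [np.int64(434), np.int64(433), np.int64(432)]
[0.5145 0.0263 0.0527] [-2.1 -0.2  3. ] [ -0.   -38.79 -32.48   0.1   -0.75   0.  ] [-1.0200e-01  1.5260e-01  1.9463e+00 -1.0000e-04  1.0429e+00 -1.6729e+00]
blue far edge rows [np.int64(557), np.int64(555), np.int64(547), np.int64(542), np.int64(538)] tip bottom [np.int64(439), np.int64(437), np.int64(435)]
[0.5145 0.0264 0.0504] [-1.4 -0.7  1.8] [ 3.000e-02 -3.971e+01 -3.277e+01  8.000e-02 -4.600e-01  0.000e+00] [-0.102   0.1561  1.9473  0.      1.0383 -1.673 ]
```

Contact: force 2–3 N started at a reported z of about 0.054. I'll continue until the stop is felt.

```bash
for i in 1 2 3; do python3 -m jog '[[[0,0,0,0,0,1,0],[0,0,0,0,0,2,0],[0,0,0,0,0,2,0]]]' >/dev/null; python3 chk.py; done
```

```text
blue far edge rows [np.int64(556), np.int64(547), np.int64(545), np.int64(536), np.int64(534)] tip bottom [np.int64(444), np.int64(440), np.int64(443)]
[0.5145 0.0264 0.0489] [-4.5  0.8  6.4] [-3.000e-02 -3.803e+01 -3.240e+01  1.600e-01 -1.360e+00 -0.000e+00] [-1.0190e-01  1.5870e-01  1.9477e+00 -1.0000e-04  1.0355e+00 -1.6730e+00]
blue far edge rows [np.int64(556), np.int64(547), np.int64(545), np.int64(536), np.int64(534)] tip bottom [np.int64(444), np.int64(441), np.int64(442)]
[0.5146 0.0264 0.0487] [-11.3   0.8  22.5] [ -0.37 -31.95 -30.4    0.31  -3.88   0.  ] [-1.0170e-01  1.5950e-01  1.9472e+00 -3.0000e-04  1.0356e+00 -1.6729e+00]
blue far edge rows [np.int64(556), np.int64(547), np.int64(545), np.int64(536), np.int64(534)] tip bottom [np.int64(444), np.int64(441), np.int64(443)]
[0.5147 0.0263 0.0486] [-19.8   0.4  37.7] [ -0.71 -25.88 -28.4    0.45  -6.41   0.  ] [-1.0170e-01  1.6030e-01  1.9467e+00 -5.0000e-04  1.0358e+00 -1.6729e+00]
```

```bash
python3 -c "
from rig import arm
s=arm.state();print(s['torque'],s['ft_force'],s['ee_rot'])"
python3 -m jog '[[[0,0,0,0,0,-10,0],[0,0,0,0,0,-40,0],[0,0,0,0,0,-60,0],[0,0,0,0,0,-60,0],[0,0,0,0,0,-60,0]]]'; python3 chk.py
python3 - <<'E'
from h import *
a=np.load("pics/last.npy");b=cv2.imread("pics/scene0.png")[:,:,::-1]
for n,i in(("now",a),("t0",b)):
    h=cv2.cvtColor(cv2.resize(np.ascontiguousarray(i[140:200,290:370]),(800,600),interpolation=2),cv2.COLOR_RGB2HSV).astype(int)
    o=[]
    for x in(410,430,450,470,490):
        m=(h[:,x,0]>100)&(h[:,x,0]<130)&(h[:,x,1]>140)&(h[:,x,2]>60);o.append(int(np.where(m[480:])[0].max()+480))
    print(n,o)
c=np.hstack([cv2.resize(np.ascontiguousarray(i[165:205,300:350]),(400,320),interpolation=2) for i in(b,a)])
cv2.imwrite("pics/e1.png",c[:,:,::-1])
E
```

```text
[ 0.07470951  3.29564672 -0.03468398] [-19.82608749   0.38129071  37.72690401] [ 1.16572891e-03 -3.14041569e+00  5.23211684e-04]
t: 13.35
position: [0.5141, 0.0264, 0.1036]
ee_rot: [0.0, -3.141, -0.0]
ft_force: [-0.3, -0.6, -1.2]
width: 0.004
grasp_force: 0.0
blue far edge rows [np.int64(556), np.int64(547), np.int64(545), np.int64(536), np.int64(534)] tip bottom [np.int64(374), np.int64(367), np.int64(360)]
[0.5138 0.0264 0.1033] [ 0.7 -0.2  0.3] [ 0.000e+00 -3.952e+01 -3.565e+01  0.000e+00 -3.000e-02 -0.000e+00] [-0.102   0.078   1.9191  0.      1.1464 -1.6729]
now [556, 547, 545, 536, 534]
t0 [557, 554, 546, 542, 536]
```

View pics/e1.png

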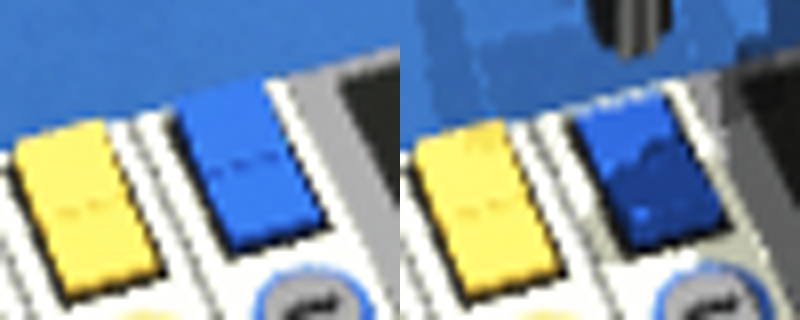

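The right half shows blue on: its near edge has dropped and the white module shows behind it. Yellow is unchanged. Yellow is 62 mm away towards -y, so I'll repeat the press there.

```bash
python3 -m jog '[[[0,0,0,0,-40,0,0],[0,0,0,0,-62,0,0],[0,0,0,0,-62,20,0],[0,0,0,0,-62,40,0],[0,0,0,0,-62,47,0],[0,0,0,0,-62,50,0],[0,0,0,0,-62,52,0],[0,0,0,0,-62,54,0],[0,0,0,0,-62,54,0]]]'; python3 -m jog '[[[0,0,0,0,0,1,0],[0,0,0,0,0,2,0],[0,0,0,0,0,2,0],[0,0,0,0,0,2,0]]]';python3 -m jog '[[[0,0,0,0,0,1,0],[0,0,0,0,0,2,0],[0,0,0,0,0,2,0],[0,0,0,0,0,2,0]]]'
```

```text
t: 14.52
position: [0.515, -0.0357, 0.051]
ee_rot: [-0.0, 3.141, -0.0]
ft_force: [-1.7, -0.2, 3.5]
width: -0.001
grasp_force: 1.6
t: 15.02
position: [0.5148, -0.0356, 0.0489]
ee_rot: [-0.0, 3.141, -0.0]
ft_force: [-2.3, 0.7, 5.5]
width: 0.001
grasp_force: 2.8
t: 15.52
position: [0.5149, -0.0357, 0.0488]
ee_rot: [0.001, -3.141, 0.0]
ft_force: [-9.3, 1.4, 21.2]
width: 0.003
grasp_force: 10.7
```

```bash
python3 -m jog '[[[0,0,0,0,0,-20,0],[0,0,0,0,0,-70,0],[0,0,0,0,0,-75,0],[0,0,0,37,-100,-75,0],[0,0,0,37,-200,-75,0],[0,0,0,37,-315,-75,0],[0,0,0,37,-315,-75,0],[0,0,0,37,-315,-75,0],[0,0,0,37,-315,-75,0],[0,0,0,37,-315,-75,0],[0,0,0,37,-315,-75,0]]]'
python3 - <<'E'
from h import *
a=arm.get_image("scene");b=cv2.imread("pics/scene0.png")[:,:,::-1]
t=arm.get_image("top");tb=cv2.imread("pics/top0.png")[:,:,::-1]
for n,i in(("now",a),("t0",b)):
    h=cv2.cvtColor(np.ascontiguousarray(i),cv2.COLOR_RGB2HSV).astype(int)
    H,S,V=h[...,0],h[...,1],h[...,2]
    m=(H>20)&(H<35)&(S>110)&(V>100);m[:170]=0;m[198:]=0;m[:,:295]=0;m[:,325:]=0
    r,c=np.where(m);print(n,"yellow rows",[(x,int(r[c==x].min()),int(r[c==x].max())) for x in range(302,320,3) if (c==x).any()],len(r))
    g=(H>50)&(H<85)&(S>100)&(V>60);g[:190]=0;g[215:]=0;g[:,:180]=0;g[:,215:]=0
    r,c=np.where(g);print("green",len(r),c.mean() if len(c) else 0,r.mean() if len(c) else 0)
np.save("pics/g.npy",a)
E
```

```text
t: 16.9
position: [0.4777, -0.3488, 0.1209]
ee_rot: [0.002, -3.141, -0.002]
ft_force: [-0.0, 0.5, -0.4]
width: -0.0
grasp_force: 0.0
now yellow rows [(302, 185, 187), (305, 185, 194), (308, 184, 197), (311, 183, 197), (314, 185, 197), (317, 191, 197)] 189
green 89 196.7078651685393 203.08988764044943
t0 yellow rows [(302, 183, 186), (305, 182, 194), (308, 181, 197), (311, 181, 197), (314, 185, 197), (317, 192, 197)] 210
green 89 196.80898876404495 203.06741573033707
```

Yellow's near edge dropped 2–3 px, as blue's did, so yellow is on. Now I'll come down gently over green.

```bash
python3 -m jog '[[[0,0,0,0,-2,25,0],[0,0,0,0,-2,45,0],[0,0,0,0,-2,50,0],[0,0,0,0,-2,50,0]]]'
python3 - <<'E'
from h import *
a=arm.get_image("scene")
h=cv2.cvtColor(a,cv2.COLOR_RGB2HSV).astype(int);H,S,V=h[...,0],h[...,1],h[...,2]
g=(H>50)&(H<85)&(S>100)&(V>40)
for r in range(184,216):print(r,''.join('G' if g[r,c] else 'R' if (H[r,c]<8 or H[r,c]>172) and S[r,c]>150 and V[r,c]>60 else 'b' if S[r,c]>130 and V[r,c]>60 else '#' if V[r,c]<60 else '.' for c in range(178,220)))
E
```

```text
t: 17.5
position: [0.4777, -0.3522, 0.0714]
ee_rot: [0.001, -3.141, -0.001]
ft_force: [0.4, -0.5, 0.0]
width: -0.002
grasp_force: 0.0
184 ###################b.#########bbbbbbbbbbbb
185 ###################b##########bbbbbbbbbbbb
186 #############################bbbbbbbbbbbbb
187 ############bb##############bbbbbbbbbbbbbb
188 ############bbb#############bbbbbbbbbbbbbb
189 #############bb############bbbbbbbbbbbbbbb
190 #############b############bbbbbbbbbbbbbbbb
191 #########################bbbbbbbbbbbbbbbbb
192 #####################bbbbbbbbbbbbbbbbbbbbb
193 ####################bbbbbbbbbbbbbbbbbbbbbb
194 #####################bbbbbbbbbbbbbbbbbbbbb
195 .######bb#####.#..###bbbbbb.....bbbbbbbbbb
196 bbb###bbbbb##..#..###bb..........bbbbbbbbb
197 bbbbbbbbbbb##..##..##............bbbbbbbbb
198 bbbbbbbbbbb##...#..###...........bbbbbbbbb
199 bbbbbbbbbbb.##..#..###G...........bbbbbbbb
200 bbbbbbbb....##..##..#GGG#.........bbbbbbbb
201 bbbbb........##..#..GGGGG#........bbbbbbbb
202 bbbbb.........G..#..GGGGG##........bbbbbbb
203 bbbbb........#GG..#.GGGGG###.......bbbbbbb
204 bbbbb........#GGGGGGGGGGG###.......bbbbbbb
205 bbbbb.......##GGGGGGGGGGG###........bbbbbb
206 bbbbbb......##GGGGGGGGGG####........bbbbbb
207 bbbbbb......###GGGGGGGG#####........bbbbbb
208 bbbbbb.......###GGGGG#######.........bbbbb
209 bbbbbb.......##############..........bbbbb
210 bbbbbb........############...........bbbbb
211 bbbbbbb........#########.............bbbbb
212 bbbbbbb.........#####................bbbbb
213 bbbbbbb...............................bbbb
214 bbbbbbb...............................bbbb
215 bbbbbbb...............................bbbb
```

The tip is over the green button, roughly 4 mm too far towards -y and 2 mm short. I'll correct that and press in small steps.

```bash
python3 -m jog '[[[0,0,0,-2,4,4,0],[0,0,0,-2,4,8,0],[0,0,0,-2,4,9,0],[0,0,0,-2,4,9,0]]]'; for i in 1 2; do python3 -m jog '[[[0,0,0,0,0,1,0],[0,0,0,0,0,2,0],[0,0,0,0,0,2,0]]]' | grep -E 'posi|ft_|t:';done
```

```text
t: 18.05
position: [0.4797, -0.3486, 0.0626]
ee_rot: [0.0, -3.141, -0.0]
ft_force: [-0.2, 0.7, 0.5]
width: 0.001
grasp_force: 0.0
t: 18.42
position: [0.4798, -0.3489, 0.0609]
ee_rot: [-0.0, 3.141, -0.001]
ft_force: [-0.3, 0.4, 2.2]
t: 18.8
position: [0.4798, -0.3488, 0.0589]
ee_rot: [-0.0, 3.141, -0.001]
ft_force: [-0.2, -0.2, 2.1]
```

```bash
python3 -m jog '[[[0,0,0,0,0,1,0],[0,0,0,0,0,2,0],[0,0,0,0,0,3,0],[0,0,0,0,0,3,0]]]'; python3 -m jog '[[[0,0,0,0,0,0.5,0],[0,0,0,0,0,1,0],[0,0,0,0,0,1,0],[0,0,0,0,0,1,0]]]'
```

```text
t: 19.3
position: [0.4799, -0.3488, 0.056]
ee_rot: [-0.0, 3.141, -0.001]
ft_force: [-1.0, 0.0, 5.9]
width: 0.004
grasp_force: 2.6
t: 19.8
position: [0.4799, -0.3489, 0.0559]
ee_rot: [-0.0, 3.141, -0.001]
ft_force: [-3.2, 2.3, 11.3]
width: 0.002
grasp_force: 5.4
```

The button hit its stop at 11 N, past the 5 N that holds it fully in. I'll lift off and check.

```bash
python3 -m jog '[[[0,0,0,0,0,-10,0],[0,0,0,0,0,-50,0],[0,0,0,0,0,-110,0],[0,0,0,0,0,-150,0],[0,0,0,0,0,-150,0],[0,0,0,0,0,-150,0],[0,0,0,0,0,-150,0],[0,0,0,0,0,-150,0]]]'
python3 - <<'E'
from h import *
a=arm.get_image("scene");b=cv2.imread("pics/scene0.png")[:,:,::-1].copy();g=np.load("pics/g.npy")
for n,i in(("now",a),("t0",b)):
    print(n,[cen(i,c,uv,0)[0].round(1) for c,uv in(("green",(197,203)),("red",(202,223)),("red",(251,163)))])
d=lambda p,q,r:np.abs(p[r].astype(int)-q[r]).max(2)
print("rockers changed since station move:",(d(a,g,np.s_[170:200,280:345])>60).sum(),"white rocker vs t0",(d(a,b,np.s_[185:210,280:300])>60).sum(),"yellow vs t0",(d(a,b,np.s_[176:200,301:322])>60).sum())
E
```

```text
t: 20.8
position: [0.4791, -0.348, 0.203]
ee_rot: [0.0, -3.14, -0.003]
ft_force: [0.3, 0.7, -0.4]
width: 0.002
grasp_force: 0.0
now [array([196.8, 203.1]), array([200.8, 221.5]), array([250.7, 162.4])]
t0 [array([196.8, 203.1]), array([200.8, 221.5]), array([250.8, 162.4])]
rockers changed since station move: 155 white rocker vs t0 341 yellow vs t0 141
```

```bash
python3 -c "
from rig import arm
print(arm.finish_job())"
```

```text
the job is handed in; nothing more can be done
None
```

I pressed blue, then yellow, fully on, pressed green to its stop and released it, and handed the job in at about 21 s; no verdict came back. In the last image the station and grease jar hadn't moved and green was out. The images showed blue and yellow on after their presses; my final check of the rockers was inconclusive, probably because of arm shadow, and I didn't re-measure the tray, bushing or tools.

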